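# Lock the blue shield box's quarter-turn fastener

### The arm

A 7-joint arm with a two-finger parallel gripper is mounted at the origin on the work surface. World frame = base frame: x ahead of the robot, y to its left, z up, the work surface at z = 0. Lengths are in m, angles in rad, forces in N, time in s.
With the tool pointing down it reaches from about 0.4 to 0.9 m from the base axis. Payload 5.5 kg.
Tool frame: the origin (TCP) lies between the finger pads; the fingertips stand bot.tip_extent ahead of it and the grasp point (between the pads) lies 11 mm behind it (bot.tip_extent is the distance from the TCP to the fingertips, in m); z points along the fingers, y is the line along which they close (so a half turn about z gives the same grasp; the last joint's range is limited). The gripper opens to 85 mm and grips with 20 to 120 N. Pads are 22 mm wide; open, the fingers measure 114 mm over their backs; the gripper's body (76 mm by 85 mm) begins 54 mm behind the grasp point. The pads swing forward as they close: fully open they stand 13 mm farther back than shut.
Start: joints at [1.59, 0.501, -0.427, 1.55, 0.221, 1.138, -0.21], TCP at [0.157, -0.631, 0.239] pointing down, gripper open.
Joint ranges: [-2.88, 2.88], [-0.31, 2.03], [-1.54, 1.56], [0.2, 2.42], [-1.41, 4.55], [0.19, 2.02], [-2.57, 2.57]. Speed limits (rad/s): [2.57, 2.57, 3.14, 3.14, 3.14, 3.14, 3.14].

### API

Orientations are given as a unit quaternion [w, x, y, z].
In Python, from station import bot gives the robot as it stands.
- The arm moves only by the tool apply_moves, never from a script. Its argument "series" is a list of rows, each a list of 3 entries, a list of its own where there are three numbers: the shift along the tool's x, y, z in cm, then the turn about the tool's z in degrees, then the opening, from -1 (shut) to 1 (fully open), so that 0 is half open. In form: [[[tx, ty, tz], spin, gripper], ...]. A call has 1 to 8 rows; each row shifts and turns the commanded pose from where the row before left it, along the tool's axes as they then stand; what a row does not reach is not made up. A row lasts 1/8 s, in which the tool goes at most 62.5 mm and 10.7 degrees, less where a joint would pass 70% of its speed; a pose out of reach is approached as far as the arm can. A call is refused whole if a number of a shift passes 6.25 or a number of a turn 10.7, either way. A call with a gripper value outside its range is refused whole. The fingers move at their own pace and stop on an object; the grip force is fixed at half the most. Time passes only in rows, so rows that do not move let the fingers close. It gives the time, the measured TCP pose, the force, the opening and the grip force at its end, in the units of the state.
- bot.sense(): the state, without advancing time (a new reading comes with each control period).
- bot.grab_frame(name): name is "side" or "top" or "wrist"; returns (picture, depth): 384x512x3 uint8, red, green, blue; 384x512 float32, m along the optical axis (not along the pixel's ray), 0 where there is no reading.
- bot.get_calibration(name): a dict with "intrinsics" (3x3 intrinsics, pixels), "k1" (the pictures are not rectified: a ray, as slopes to the right and down, at radius r is drawn at 1 + k1 r^2 times it, then the intrinsics apply), "cam_to_world" (4x4, takes a point from camera to world coordinates). Camera axes: x right, y up, looking along -z (the intrinsics and any distortion apply to the point x, -y, -z); pixel columns grow to the right and rows downward; lengths in m; the calibration is good to about 2 mm. A picture is of the moment at which its call begins: read the wrist's pose just before it. get_calibration takes no time and is no camera call; for the wrist camera it gives the pose at the moment of the call.
- bot.hand_in(): hands the job in; it is judged then, once.
Trained networks look in the newest picture that a camera, given by its name, has taken for a name from the list of things; names that differ only in an ending like _2 or _b are one class to them, and where a whole thing is asked for, a point or a joint stands for the part that bears it (a point fixed in the world has none). Each returns a list of dicts, best first, with "conf" (0 to 1); they miss things now and then, are a little off and sometimes report something else, mostly with a low value. They report only what shows in the picture. A call takes as long as a camera call. They do not tell look-alikes from the thing itself.
- bot.spot_in(name, camera): "rect" ([left, top, right, bottom] in pixels, round what is visible of it).
- bot.spot_point(name, camera): "point" ([column, row] in pixels: a listed point, or the origin of a listed thing).
The state is a dict: "time_s": time; "joint_positions": joint angles; "qvel": joint speeds; "effort": joint torques, N m; "eef_pos": TCP position; "ee_rot": TCP orientation; "wrist_force": force on the tool from outside, world axes, zero at the start; "moment": the same for the moment, N m; "finger_gap": finger opening in m; "gripper_force": force on a finger pad.
Only numpy, scipy, OpenCV 4.12 (cv2) and the standard library are available. Lean on these libraries where they do the work, as an engineer would, in place of code of your own. Each camera call takes 0.05 s, during which the arm holds its last target. There are 200 camera calls.

### The job

On the phone-repair bench, the lid of the blue shield box is in place but its yellow quarter-turn fastener still stands proud in the open position. Push the fastener down and, while it is down, turn it a quarter turn clockwise (seen from above) so that it locks under the lid and stays down, then let go. Leave the fastener of the black-lidded box locked as it is and do not disturb the amber jar.

Things in the scene. Friction and masses are not known exactly. Their poses are not given: they have to be found in the camera images.
- blue_stud (a point): Centre of the top of the open fastener's yellow wing grip: an upright bar 40 mm long (point y), 10 mm thick (x), 30 mm high, 44 mm above the blue lid when open (its lower edge 14 mm); z up. Pinch it from above across its thickness. The point sinks and turns with it. Full push: 10 mm straight down, spring 4 to 8 N. Flat lid all round for 35 mm; only a 7 mm lip at the lid's far edge.
- blue_turn (a joint): Turn of that fastener about its vertical axis, rad, growing clockwise seen from above: 0 open (bar in line with the red marks), 1.57 locked (green marks; end stop). A cam bar under the lid blocks it beyond about 5 degrees unless pushed 7 mm down; keep it pushed while turning. Friction 0.04 N m. Locked, a keeper holds it about 6.5 mm lower than open.
- grey_turn (a joint): Turn of the like yellow fastener on the other box, with a black lid: 1.57, already locked, and must stay so. Both boxes are fixed aluminium cases 170 x 120 mm with the lid's top 69 mm above the bench, side by side in either order; the fastener lies on the lid's midline, 45 mm off its centre, away from the lip.
- jar: Small closed amber glass jar with a black cap, 44 mm across and 65 mm high, loose on the mat between the two boxes; origin at the centre of its underside, z up. A bystander.
Not all that is in view belongs to the job. What is shaped like the part that bears blue_stud but pink or white is not meant.

How it is judged:
By the outcome, as a careful person would: the job done as asked, in the order asked, and still so for the second after the job is handed in, with the robot touching nothing.
It also fails if it takes over 32 s, if anything falls off the work surface, if the arm or the gripper's body presses on something with over 40 N, if the wrist force passes 120 N, or if a joint passes its speed limit or range.

## Working session

There is one attempt and no reset: what is moved stays moved. The work goes in short steps, Python scripts to look and compute and a tool call to move; the robot and the scene stay as the last step left them, time stands still between calls to the robot, and variables do not carry over. Pictures are saved under pics/ and viewed, at most 10 in all, crops included, and the job is handed in when it is done.

Besides the shell and the picture viewer there is one more tool, called after "Emit:" as a command line: name --argument value ..., lists and objects as JSON in quotes. apply_moves: Moves the arm, as the interface text tells. Its arguments: {"type":"object","properties":{"series":{"type":"array","items":{"type":"array"}}},"required":["series"]}

```bash
mkdir -p pics
cat > h.py <<'E'
import numpy as np, cv2
from station import bot
def px2w(cal,d,u,v,z=None):
    K=np.array(cal["intrinsics"]);k=cal["k1"];T=np.array(cal["cam_to_world"])
    p=cv2.undistortPoints(np.array([[[u,v]]],float),K,np.array([k,0,0,0.]))[0,0]
    r=T[:3,:3]@np.array([p[0],-p[1],-1]);o=T[:3,3]
    if z is not None: return o+r*(z-o[2])/r[2]
    return o+r*d
def save(n,im): cv2.imwrite(f"pics/{n}.png",im[...,::-1])
E
python3 - <<'E'
from h import *
s=bot.sense();print(s['time_s'],s['eef_pos'],s['ee_rot'],s['finger_gap'],bot.tip_extent)
ims=[]
for c in("top","side"):
    im,d=bot.grab_frame(c);cal=bot.get_calibration(c);np.savez(f"{c}.npz",im=im,d=d);ims.append(im)
    for n in("blue_stud","grey_turn","jar"):
        for r in bot.spot_point(n,c):
            u,v=r["point"];dd=d[int(v),int(u)]
            print(c,n,r, px2w(cal,dd,u,v).round(3), px2w(cal,0,u,v,.113).round(3))
        print([ (x['rect'],x['conf']) for x in bot.spot_in(n,c)])
save("a",cv2.resize(np.hstack(ims),(800,300)))
save("top",ims[0]);
E
```

```text
0.0 [ 0.15672449 -0.6301314   0.23827005] [-9.56748908e-04  9.92572524e-01  1.21650577e-01 -7.59940922e-05] 0.0854323855544075 0.008
top blue_stud {'point': [282.7, 253.9], 'conf': 0.6} [ 0.369 -0.275  0.111] [ 0.369 -0.275  0.113]
top blue_stud {'point': [240.2, 172.9], 'conf': 0.58} [ 0.603 -0.16   0.083] [ 0.599 -0.162  0.113]
top blue_stud {'point': [409.6, 200.0], 'conf': 0.41} [ 0.51  -0.637  0.109] [ 0.509 -0.636  0.113]
[([274.7, 248.1, 287.7, 253.5], 0.46)]Traceback (most recent call last):
  File "<stdin>", line 7, in <module>
ValueError: it knows: blue_stud, jar
```

Run:
```python
from h import *
ims=[]
for c in("top","side"):
    im,d=bot.grab_frame(c);cal=bot.get_calibration(c);np.savez(f"{c}.npz",im=im,d=d);ims.append(im)
    for n in("blue_stud","jar"):
        for r in bot.spot_point(n,c):
            u,v=r["point"];dd=d[int(v),int(u)]
            print(c,n,r, px2w(cal,dd,u,v).round(3))
save("a",ims[1])
save("top",cv2.resize(ims[0],(800,600)))
```

```text
top blue_stud {'point': [408.8, 200.5], 'conf': 0.4} [ 0.508 -0.636  0.108]
top blue_stud {'point': [282.2, 250.8], 'conf': 0.38} [ 0.375 -0.275  0.081]
top jar {'point': [198.8, 183.1], 'conf': 0.76} [ 0.578 -0.037  0.067]
side blue_stud {'point': [311.0, 183.2], 'conf': 0.59} [ 0.377 -0.249  0.1  ]
side blue_stud {'point': [246.7, 197.1], 'conf': 0.55} [ 0.59  -0.211  0.067]
side blue_stud {'point': [275.4, 120.4], 'conf': 0.46} [ 0.502 -0.647  0.116]
side jar {'point': [245.1, 252.5], 'conf': 0.8} [0.582 0.001 0.025]
```

View pics/a.png

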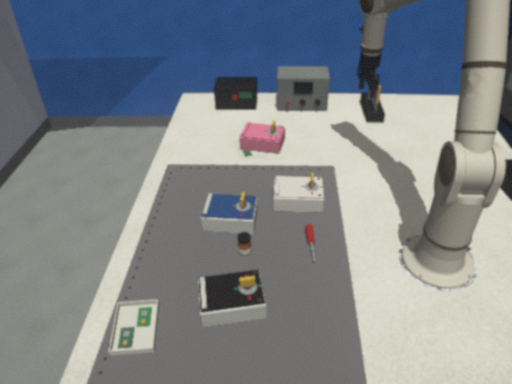

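View pics/top.png

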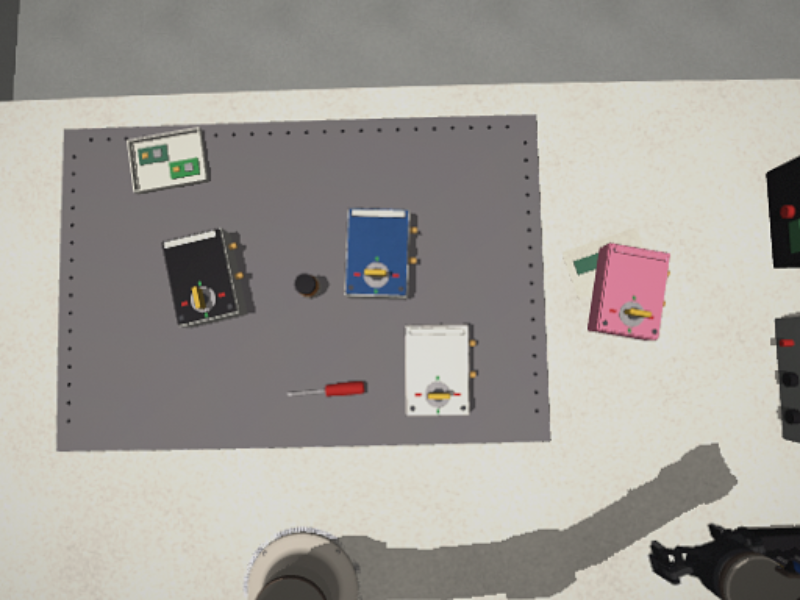

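Candidates in the top picture (512 px scale): blue-lid stud (240,174), white (281,253), pink (405,200) and black, already locked (127,190). By the description I choose the one on the blue lid at (240,174).

Run:
```python
from h import *
z=np.load("top.npz");im,d=z['im'],z['d'];cal=bot.get_calibration("top")
hsv=cv2.cvtColor(im,cv2.COLOR_RGB2HSV)
m=cv2.inRange(hsv,(18,120,110),(32,255,255));m[:,:222]=0;m[:,257:]=0;m[:160]=0;m[188:]=0
v,u=np.nonzero(m);print(len(u),u.min(),u.max(),v.min(),v.max())
P=np.array([px2w(cal,d[b,a],a,b) for a,b in zip(u,v)])
print(P.round(3)[:80:2])
def seg(lo,hi,box):
    k=cv2.inRange(hsv,lo,hi);q=np.zeros_like(k);q[box[2]:box[3],box[0]:box[1]]=255;return k&q
# red marks
r=seg((0,120,80),(8,255,255),(222,258,160,190))|seg((172,120,80),(180,255,255),(222,258,160,190))
n,_,st,c=cv2.connectedComponentsWithStats(r)
for s,cc in zip(st[1:],c[1:]): print("red",s[4],cc,px2w(cal,0,*cc,.069).round(4))
g=seg((45,100,50),(85,255,255),(222,258,160,192))
n,_,st,c=cv2.connectedComponentsWithStats(g)
for s,cc in zip(st[1:],c[1:]): print("green",s[4],cc,px2w(cal,0,*cc,.069).round(4))
save("crop",cv2.resize(im[128:196,216:272],None,fx=8,fy=8,interpolation=cv2.INTER_CUBIC))
s=bot.sense();print(s['eef_pos'],s['ee_rot'])
```

```text
47 233 246 172 175
[[ 0.608 -0.141  0.07 ]
 [ 0.606 -0.16   0.083]
 [ 0.605 -0.165  0.082]
 [ 0.599 -0.142  0.115]
 [ 0.599 -0.147  0.11 ]
 [ 0.598 -0.153  0.115]
 [ 0.599 -0.158  0.111]
 [ 0.599 -0.164  0.112]
 [ 0.598 -0.17   0.114]
 [ 0.598 -0.175  0.114]
 [ 0.596 -0.141  0.114]
 [ 0.596 -0.147  0.11 ]
 [ 0.596 -0.153  0.11 ]
 [ 0.595 -0.158  0.115]
 [ 0.596 -0.164  0.113]
 [ 0.595 -0.17   0.112]
 [ 0.595 -0.175  0.113]
 [ 0.593 -0.144  0.112]
 [ 0.593 -0.15   0.113]
 [ 0.593 -0.155  0.111]
 [ 0.593 -0.161  0.113]
 [ 0.592 -0.167  0.115]
 [ 0.592 -0.173  0.119]
 [ 0.593 -0.178  0.111]]
red 6 [228.  175.5] [ 0.5981 -0.1234  0.069 ]
red 6 [252.5        175.66666667] [ 0.5957 -0.1954  0.069 ]
green 5 [240.6 165.2] [ 0.6277 -0.1611  0.069 ]
green 4 [240.25 186.  ] [ 0.5661 -0.1587  0.069 ]
[ 0.15690896 -0.63069528  0.23920804] [-9.90816704e-05  9.92578912e-01  1.21602193e-01  2.81341198e-06]
```

View pics/crop.png

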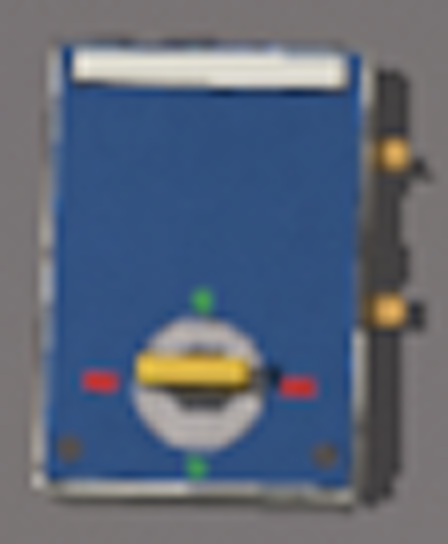

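Emit:
apply_moves --series '[[[4.5,-2.9,0],0,1],[[4.5,-2.9,0],0,1],[[4.5,-2.9,0],0,1],[[4.5,-2.9,0],0,1],[[4.5,-2.9,0],0,1],[[4.5,-2.9,0],0,1],[[4.5,-2.9,0],0,1],[[4.5,-2.9,0],0,1]]'

```text
time_s: 1.45
eef_pos: [0.4514, -0.3176, 0.2397]
ee_rot: [0.0, 0.993, 0.121, 0.0]
wrist_force: [0.8, -0.5, -0.2]
finger_gap: 0.0854
gripper_force: 0.0
```

Emit:
apply_moves --series '[[[4.5,-2.9,0],0,0.3],[[4.5,-2.9,0],0,0.3],[[4.5,-2.9,0],0,0.3],[[4.5,-2.9,0],0,0.3],[[0,0,0],-10,0.3],[[0,0,0],-10,0.3],[[0,0,0],-10,0.3],[[0,0,0],-10,0.3]]'

```text
time_s: 2.45
eef_pos: [0.597, -0.1627, 0.2394]
ee_rot: [0.0, 0.89, 0.456, -0.0]
wrist_force: [-0.6, 0.3, 0.2]
finger_gap: 0.0556
gripper_force: 0.0
```

Emit:
apply_moves --series '[[[0,0,0],-10,0.3],[[0,0,0],-10,0.3],[[0,0,0],-10,0.3],[[0,0,0],-4,0.3],[[0,0,0],0,0.3],[[0,0,0],0,0.3]]'

```text
time_s: 3.2
eef_pos: [0.597, -0.1628, 0.2393]
ee_rot: [0.0, 0.72, 0.694, -0.0]
wrist_force: [-1.1, -0.5, 0.5]
finger_gap: 0.0556
gripper_force: 0.0
```

```bash
cat > look.py <<'E'
from h import *
import sys
s=bot.sense();cal=bot.get_calibration("wrist");im,d=bot.grab_frame("wrist")
np.savez("w.npz",im=im,d=d)
p=np.array(s['eef_pos']);w,x,y,z=s['ee_rot']
from scipy.spatial.transform import Rotation as R
M=R.from_quat([x,y,z,w]).as_matrix()
print(s['time_s'],p.round(4),"tool y yaw",np.degrees(np.arctan2(M[1,1],M[0,1])).round(2),"tilt",M[2].round(4),s['finger_gap'],np.round(s['joint_positions'],2),s['wrist_force'])
for r in bot.spot_point("blue_stud","wrist"):
    u,v=r["point"];print(r,px2w(cal,d[int(v),int(u)],u,v).round(4),px2w(cal,0,u,v,.113).round(4))
hsv=cv2.cvtColor(im,cv2.COLOR_RGB2HSV)
m=cv2.inRange(hsv,(18,110,90),(34,255,255))
v,u=np.nonzero(m)
P=np.array([px2w(cal,d[b,a],a,b) for a,b in zip(u,v)])
if len(P):
    k=(P[:,2]>float(sys.argv[2]))&(P[:,2]<.13)
    if k.sum()>4:
        r=cv2.minAreaRect((P[k,:2]*1000).astype(np.float32));print("bar mm",k.sum(),r,"z",np.median(P[k,2]))
for nm,rs,zz in(("red",[((0,120,60),(8,255,255)),((172,120,60),(180,255,255))],.069),("green",[((45,90,40),(85,255,255))],.069)):
    mm=sum(cv2.inRange(hsv,a,b) for a,b in rs)
    n,_,st,c=cv2.connectedComponentsWithStats(mm)
    for q,cc in zip(st[1:],c[1:]):
        if q[4]>15: print(nm,q[4],cc.round(1),px2w(cal,0,*cc,zz).round(4))
save(sys.argv[1],im)
E
python3 look.py w1 .108
```

```text
3.2 [ 0.597  -0.1628  0.2393] tool y yaw -2.12 tilt [-1.e-04  1.e-04 -1.e+00] 0.055574803289653404 [ 0.87  0.57 -0.91  1.62  0.48  1.19 -0.19] [-1.13427488 -0.47034885  0.46499751]
{'point': [257.6, 185.3], 'conf': 0.98} [ 0.5986 -0.1608  0.1118] [ 0.5986 -0.1605  0.113 ]
{'point': [5.0, 313.2], 'conf': 0.56} [ 0.3682 -0.2704  0.1125] [ 0.3686 -0.27    0.113 ]
bar mm 1106 ((485.25067138671875, -213.32786560058594), (275.9794921875, 37.698936462402344), 25.93223762512207) z 0.11289150458761615
red 2010 [ 41.7 101.4] [ 0.4144 -0.0899  0.069 ]
red 78 [257.4 132. ] [ 0.6    -0.1237  0.069 ]
red 44 [255.4 211.8] [ 0.5955 -0.1975  0.069 ]
red 40 [ 29.9 253.4] [ 0.3724 -0.2326  0.069 ]
green 54 [222.  171.5] [ 0.5668 -0.1579  0.069 ]
green 58 [290.8 172.9] [ 0.6289 -0.1615  0.069 ]
```

View pics/w1.png

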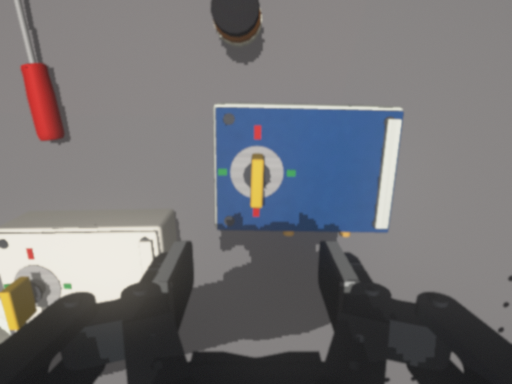

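Emit:
apply_moves --series '[[[0.23,0.1,4],1,0.3],[[0,0,4],0,0.1],[[0,0,3],0,0],[[0,0,2],0,0],[[0,0,1.5],0,0],[[0,0,0],0,0],[[0,0,0],0,0]]'

```text
time_s: 4.18
eef_pos: [0.5989, -0.1604, 0.0954]
ee_rot: [0.001, 0.726, 0.688, 0.001]
wrist_force: [0.5, -0.0, -0.0]
finger_gap: 0.0425
gripper_force: 0.0
```

```bash
python3 look.py w2 .108
```

```text
4.175 [ 0.5989 -0.1604  0.0954] tool y yaw -3.03 tilt [-2.0e-04  1.7e-03 -1.0e+00] 0.04248490451168366 [ 0.78  0.73 -0.8   1.73  0.62  0.95 -0.31] [ 0.4993093  -0.01616151 -0.00693952]
{'point': [254.0, 285.0], 'conf': 0.83} [ 0.5982 -0.1598  0.1132] [ 0.5981 -0.16    0.113 ]
bar mm 2349 ((597.8343505859375, -158.7783660888672), (39.871192932128906, 9.976445198059082), 87.08002471923828) z 0.11299818077627238
red 289 [253.5 168.3] [ 0.5998 -0.1236  0.069 ]
green 123 [190.3 236.8] [ 0.566  -0.1571  0.069 ]
green 84 [315.7 235.4] [ 0.6293 -0.1597  0.069 ]
```

View pics/w2.png

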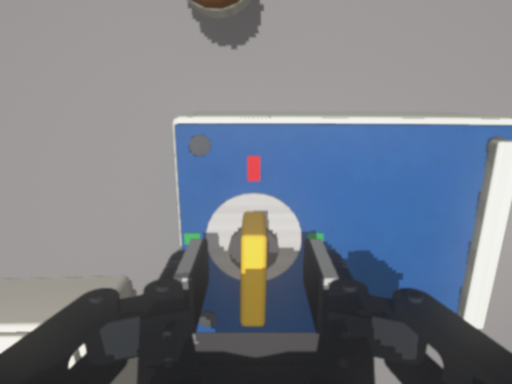

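The bar sits between the pads at (253,270), parallel to them. A small centring shift, then I close.

Emit:
apply_moves --series '[[[0.1,-0.1,0.3],0,0],[[0,0,0],0,-1],[[0,0,0],0,-1],[[0,0,0],0,-1],[[0,0,0],0,-1],[[0,0,0],0,-1]]'

```text
time_s: 5.03
eef_pos: [0.5978, -0.1593, 0.0917]
ee_rot: [0.001, 0.726, 0.688, 0.001]
wrist_force: [3.1, 0.1, 1.7]
finger_gap: 0.0091
gripper_force: 60.8
```

Gripped (10 mm bar). Pushing down about 9 mm.

Emit:
apply_moves --series '[[[0,0,0.3],0,-1],[[0,0,0.3],0,-1],[[0,0,0.3],0,-1],[[0,0,0],0,-1],[[0,0,0],0,-1]]'

```text
time_s: 5.65
eef_pos: [0.5978, -0.1594, 0.0829]
ee_rot: [0.001, 0.726, 0.688, 0.0]
wrist_force: [2.0, -0.2, 6.3]
finger_gap: 0.0092
gripper_force: 61.6
```

Emit:
apply_moves --series '[[[0,0,0],8,-1],[[0,0,0],8,-1],[[0,0,0],8,-1],[[0,0,0],8,-1],[[0,0,0],0,-1]]'

```text
time_s: 6.28
eef_pos: [0.598, -0.1594, 0.0831]
ee_rot: [0.001, 0.887, 0.461, 0.001]
wrist_force: [2.3, 1.6, 6.3]
finger_gap: 0.0093
gripper_force: 61.6
```

Emit:
apply_moves --series '[[[0,0,0],10,-1],[[0,0,0],10,-1],[[0,0,0],10,-1],[[0,0,0],10,-1],[[0,0,0],10,-1],[[0,0,0],8,-1],[[0,0,0],0,-1],[[0,0,0],0,-1]]'

```text
time_s: 7.28
eef_pos: [0.5982, -0.1596, 0.0832]
ee_rot: [0.0, 1.0, -0.027, 0.001]
wrist_force: [2.0, -1.2, 6.6]
finger_gap: 0.0087
gripper_force: 61.6
```

```bash
python3 -c "
from station import bot
s=bot.sense();print(s['ee_rot'],s['moment'],s['wrist_force'],s['joint_positions'])"
```

```text
[ 3.20619875e-04  9.99647832e-01 -2.65122838e-02  1.09913636e-03] [ 0.03436998 -0.46743433  0.00659643] [ 1.98616718 -1.17775083  6.57237875] [ 0.53343996  0.63598526 -0.42780602  1.7448385   0.34014067  0.83230834
 -1.67526214]
```

Emit:
apply_moves --series '[[[0,0,0],1.5,-1],[[0,0,0],0,-1],[[0,0,0],0,-1]]'

```text
time_s: 7.65
eef_pos: [0.5982, -0.1596, 0.0831]
ee_rot: [0.0, 0.999, -0.039, 0.001]
wrist_force: [2.6, -0.9, 6.7]
finger_gap: 0.0092
gripper_force: 61.7
```

```bash
python3 -c "
from station import bot
s=bot.sense();print(s['ee_rot'],s['moment'],s['wrist_force'])"
```

```text
[ 3.98438835e-04  9.99239352e-01 -3.89787441e-02  1.10290647e-03] [-0.07136743 -0.48539648  0.38471707] [ 2.58141489 -0.89999246  6.65770971]
```

The stop is reached: the moment rose to 0.38 N m. Next I ease up onto the keeper, open and retreat.

Emit:
apply_moves --series '[[[0,0,-0.2],0,-1],[[0,0,0],0,-1],[[0,0,0],0,0],[[0,0,0],0,0],[[0,0,0],0,0],[[0,0,0],0,0]]'

```text
time_s: 8.4
eef_pos: [0.5964, -0.1593, 0.0837]
ee_rot: [-0.0, 0.999, -0.04, -0.001]
wrist_force: [-0.7, 0.4, 0.0]
finger_gap: 0.0428
gripper_force: 0.0
```

Emit:
apply_moves --series '[[[0,0,-2],0,0],[[0,0,-4],0,0],[[0,0,-5],0,0],[[0,0,-4],0,0],[[0,0,0],0,0],[[0,0,0],0,0]]'

```text
time_s: 9.15
eef_pos: [0.5968, -0.1594, 0.2349]
ee_rot: [0.0, 0.999, -0.039, 0.0]
wrist_force: [-0.4, 0.1, -0.7]
finger_gap: 0.0422
gripper_force: 0.0
```

```bash
python3 look.py w3 .1
```

```text
9.15 [ 0.5968 -0.1594  0.2349] tool y yaw -94.53 tilt [ 4.e-04  4.e-04 -1.e+00] 0.04223064258505589 [ 0.58  0.46 -0.49  1.64  0.23  1.1  -1.62] [-0.38913576  0.08781735 -0.67268748]
bar mm 540 ((598.1771850585938, -159.4098663330078), (8.733570098876953, 39.2147102355957), 85.66494750976562) z 0.10657855414563405
red 77 [296.1 174.5] [ 0.5959 -0.1956  0.069 ]
red 76 [215.2 176.5] [ 0.5998 -0.1234  0.069 ]
red 1037 [218.2 341.1] [ 0.4252 -0.1068  0.069 ]
green 61 [254.9 141. ] [ 0.6286 -0.1614  0.069 ]
green 16 [256.5 211.9] [ 0.5636 -0.1576  0.069 ]
```

View pics/w3.png

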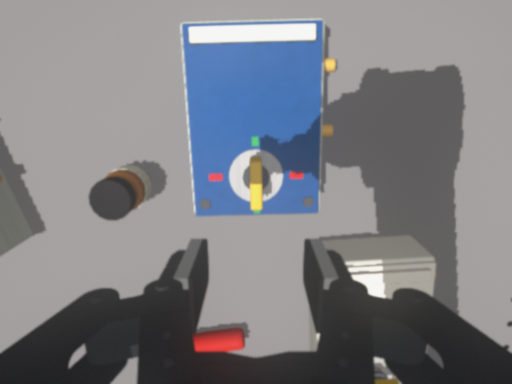

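The bar at (256,183) now lies in line with the green marks. Its top is at 0.1066 m, 6.4 mm lower than open, so it is locked, and the jar is upright and untouched.

```bash
python3 -c "
from station import bot
print(bot.hand_in())"
```

```text
the job is handed in; nothing more can be done
None
```

The blue box's fastener is pushed down, turned a quarter turn clockwise to its stop and locked 6.4 mm lower than open; the gripper is clear, the black-lidded box and the jar were not touched, and the job was handed in at about 9 s.

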